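Caliper a wear plate and lean it on the rail

ROBOT

A 7-joint arm with a two-finger parallel gripper is mounted at the origin on the work surface. World frame = base frame: x ahead of the robot, y to its left, z up, the work surface at z = 0. Lengths are in m, angles in rad, forces in N, time in s.
With the tool pointing down it reaches from about 0.35 to 0.9 m from the base axis. Payload 7.2 kg.
Tool frame: the origin (TCP) lies on the mounting face of the last link; the fingertips stand manip.tip_reach ahead of it and the grasp point (between the pads) lies 163 mm ahead of it (manip.tip_reach is the distance from the TCP to the fingertips, in m); z points along the fingers, y is the line along which they close (so a half turn about z gives the same grasp; the last joint's range is limited). The gripper opens to 88 mm and grips with 3 to 60 N. Pads are 20 mm wide; open, the fingers measure 115 mm over their backs; the gripper's body (75 mm by 178 mm) begins 61 mm behind the grasp point.
Start: joints at [1.249, 0.411, -0.013, 1.596, 0.006, 1.134, -0.082], TCP at [0.157, -0.605, 0.405] pointing down, gripper open.
Joint ranges: [-2.95, 2.95], [-0.29, 1.99], [-1.47, 1.44], [0.14, 2.54], [-1.03, 4.17], [0.13, 1.85], [-2.86, 2.86]. Speed limits (rad/s): [2.39, 2.39, 3.01, 3.01, 3.14, 3.14, 3.14].

INTERFACE

Orientations are given as a unit quaternion [w, x, y, z].
In Python, from rig import get_state, eyes, manip gives the robot as it stands.
- The arm moves only by the shell command python3 -m handwheel 'ROWS' [FORCE]. ROWS is JSON, a list of rows, each a list of 3 entries, a list of its own where there are three numbers: the shift along the tool's x, y, z as a fraction of full scale, then the turn, a rotation vector about the tool's x, y, z as a fraction of full scale, then the gripper command: -1 is fully open, 1 is shut, values between are in proportion. A call has 1 to 12 rows; each row is the pose to reach, as a shift and turn from the pose commanded when the call began, along the tool's axes at that moment; what a row does not reach only later rows make up. Full scale, the value 1, is 20 cm for a shift and 60 degrees for a turn. A row lasts 1/12 s, in which the tool goes at most 41.7 mm and 7.16 degrees, less where a joint would pass 70% of its speed; a pose out of reach is approached as far as the arm can. A call with a number of a shift or a turn outside -1 to 1 is refused whole. A call with a gripper value outside its range is refused whole. The fingers move at their own pace and stop on an object; FORCE is the grip in N (left out, the last holds). Time passes only in rows, so rows that repeat a pose let the fingers close. It gives the time, the measured TCP pose, the force and the opening at its end, in the units of the state.
- get_state(): the state, without advancing time (a new reading comes with each control period).
- eyes.grab_frame(name): name is "side" or "top" or "wrist"; returns the picture (480x640x3 uint8, blue, green, red); there is no depth.
- eyes.camera_info(name): a dict with "intrinsics" (3x3 intrinsics, pixels), "position" and "rotation" of the camera in the world. Camera axes: x right, y down, z forward; pixel columns grow to the right and rows downward; lengths in m; the calibration is good to about 2 mm. The wrist camera is an equidistant fisheye: a pixel r from the principal point sees the ray r / f radians off the axis. A picture is of the moment at which its call begins: read the wrist's pose just before it. camera_info takes no time and is no camera call; for the wrist camera it gives the pose at the moment of the call.
- manip.job_done(): hands the job in, once; it reports no verdict.
The state is a dict: "clock": time; "q": joint angles; "joint_vel": joint speeds; "effort": joint torques, N m; "eef_pos": TCP position; "tool_rot": TCP orientation; "contact_force": force on the tool from outside, world axes, zero at the start; "wrist_torque": the same for the moment, N m; "gripper_width": finger opening in m.
Only numpy, scipy, OpenCV 4.12 (cv2) and the standard library are available. Lean on these libraries where they do the work, as an engineer would, in place of code of your own. Each camera call takes 0.05 s, during which the arm holds its last target. There are 200 camera calls.

TASK

Measure the width of the blue wear plate: slide the bench caliper open wider than the plate, stand the plate on end on the stand between the jaws and let go of it, then slide the sprung jaw gently shut until both jaws press on its narrow sides, and keep it there for a second. Then slide the caliper open well clear of the plate again, take the plate out and lean it, standing on its end, against the free half of the steel rail, on the side away from the robot, at a steady lean of about 15 degrees with its width along the rail. Never drop the plate or squeeze it hard in the caliper, and leave the other plates as they are.

Things in the scene. Friction and masses are not known exactly. Their poses are not given: they have to be found in the camera images.
- blue_plate: the blue plastic wear plate 20 mm thick (its x), 56 mm wide (its y), 140 mm high (its z), with two steel-bushed bolt holes on the centre line, 0.15 to 0.31 kg; it stands on end in one of the rack's three slots. Origin: centre of its lower end face, z up along the plate. Can be taken from above by its 56 mm width.
- rack: stainless drip rack 180 x 92 mm, origin on the table under its centre, yaw varies. Its floor is 12 mm above the table; three slots in a row along its x at -55, 0 and +55 mm, each 24 mm wide between wire hoops that rise to 53 mm; the plates stand in the slots with their width along the rack's y.
- white_plate: white wear plate 20 mm thick (its x), 56 mm wide (its y), 140 mm high (its z), with two steel-bushed bolt holes on the centre line, in another slot of the rack; leave it. Origin as for the blue plate.
- grey_plate: grey wear plate 20 mm thick (its x), 56 mm wide (its y), 140 mm high (its z), with two steel-bushed bolt holes on the centre line, in another slot of the rack; leave it. Origin as for the blue plate.
- stand: fixed grey base plate 150 (x) x 280 (y) x 12 mm carrying a digital caliper that lies level; origin on the table under its centre. The beam runs along the stand's y at x = +30 mm and is held by a saddle at each end (y = -118 and +128 mm, up to 50 mm high; beam 32 to 40 mm high); the jaws point from it to the stand's -x as far as x = -43 mm, 30 to 42 mm above the table.
- measuring_place (a point): point on top of the base plate (12 mm above the table) between the jaws where the middle of the plate's lower end should stand, width along the stand's y (x = -12 mm in the stand's frame, at mid depth of the jaws). Its axes are the stand's. The fixed jaw's face is 33 mm from it towards the stand's -y, so a plate centred here has 5 mm to the fixed jaw.
- fixed_jaw: the caliper's fixed steel jaw; origin on its measuring face, which looks to the stand's +y, at the beam's axis, 36 mm above the table.
- spring_jaw: the caliper's moving steel jaw; origin on its measuring face, which looks to the stand's -y, at the beam's axis, 36 mm above the table. It rides on the slider through a light spring: when it meets the part it presses with 1 N, and with 1 N more for each mm that the slider is pushed on, up to 8 mm; beyond that it is solid.
- slider (a joint): opening of the caliper in m as its slider stands (0.000 to 0.095): the gap between the jaw faces while the spring jaw is not pressed back; it grows as the slider moves to the stand's +y. Starts between 0.012 and 0.045. The slider moves with about 3 N of friction and stays where it is left. With the plate against both jaws the spring begins to yield at 0.056.
- slider_grip (a point): middle of the top of the black slider housing's ribbed grip, 50 mm above the table, 80 mm behind the spring jaw's face. The housing is 40 mm wide (stand's x), 82 mm long (stand's y) and 26 mm high (24 to 50 mm above the table); pinch it from above across its 40 mm width, here, where the hand clears the plate.
- rail: fixed stainless rail 200 mm long (its y), 90 mm high: an upright sheet with a rolled rim 12 mm thick whose axis is 84 mm above the table. Origin on the table under the rim's axis. Plates lean against the rim from its +x side (away from the robot), lower end on the bare table; the 3 mm foot flange lies on its -x side. The free half is its -y half.
- lean_place (a point): point on the table, 40 mm to the +x and 45 mm to the -y of the rail's origin, axes as the rail's: where the middle of the blue plate's lower end should stand when it leans 16 degrees (top towards the rail's -x, its back lower edge then 30 mm from the rail's origin). A plate rests on the rim only if tilted over 8 degrees.
- measured_plate: white wear plate 20 mm thick (its x), 56 mm wide (its y), 140 mm high (its z), with two steel-bushed bolt holes on the centre line, already leaning against the rail at about y = +60 mm of the rail's frame, tilted 16 degrees; leave it. Origin as for the blue plate.

How it is judged:
By the outcome, as a careful person would: the job done as asked, in the order asked, and still so for the second after the job is handed in, with the robot touching nothing.
It also fails if it takes over 69 s, if anything falls off the work surface, if the arm or the gripper's body presses on something with over 40 N, if the wrist force passes 120 N, or if a joint passes its speed limit or range.

## Working session

There is one attempt and no reset: what is moved stays moved. The work goes in short steps, Python scripts to look and compute and a shell command to move; the robot and the scene stay as the last step left them, time stands still between calls to the robot, and variables do not carry over. Pictures are saved under pics/ and viewed, on a budget of 10 in all, crops included, one or two more only if the job needs it, and the job is handed in when it is done.

```bash
mkdir -p pics; ls; python3 - <<'E'
from rig import get_state, eyes, manip
import cv2,numpy as np
s=get_state(); print(s, manip.tip_reach)
for n in ("side","top","wrist"):
    print(n,eyes.camera_info(n))
    cv2.imwrite(f"pics/{n}0.png",eyes.grab_frame(n))
E
```

```text
pics
{'clock': 0.0, 'q': array([ 1.24880575,  0.41188775, -0.01271247,  1.59703836,  0.00563501,
        1.1343124 , -0.08217913]), 'joint_vel': array([-0.00013312,  0.00085718, -0.0007646 , -0.00027167,  0.00108485,
        0.00110921, -0.00021485]), 'effort': array([-1.52324828e-03, -5.87955415e+01,  6.41113892e-01, -2.91082013e+01,
       -5.39161626e-02,  1.83424592e-02,  1.21258677e-04]), 'eef_pos': array([ 0.15684069, -0.60477588,  0.40381876]), 'tool_rot': array([-7.86120958e-04,  9.91955427e-01,  1.26585083e-01, -1.73798125e-04]), 'contact_force': array([-1.10636937, -0.51608192,  1.08005826]), 'wrist_torque': array([-0.00367151,  0.01301152,  0.04141811]), 'gripper_width': 0.08769662113125828} 0.182
side {'intrinsics': array([[623.57653293,   0.        , 311.62627008],
       [  0.        , 623.57653293, 232.17318028],
       [  0.        ,   0.        ,   1.        ]]), 'position': array([0.11518221, 0.86223658, 1.0429864 ]), 'rotation': array([ 0.09285398, -0.20077996,  0.90301394, -0.36828165])}
top {'intrinsics': array([[531.88902771,   0.        , 323.44287359],
       [  0.        , 531.88902771, 242.93798841],
       [  0.        ,   0.        ,   1.        ]]), 'position': array([0.44370138, 0.0202328 , 1.08843465]), 'rotation': array([-0.02736097,  0.71108402, -0.70153277,  0.03824479])}
wrist {'intrinsics': array([[371.64829954,   0.        , 317.43512156],
       [  0.        , 371.64829954, 241.62484523],
       [  0.        ,   0.        ,   1.        ]]), 'position': array([ 0.23469366, -0.58508435,  0.38348747]), 'rotation': array([ 0.11544685,  0.7824836 , -0.6052756 , -0.08962639])}
```

View pics/top0.png

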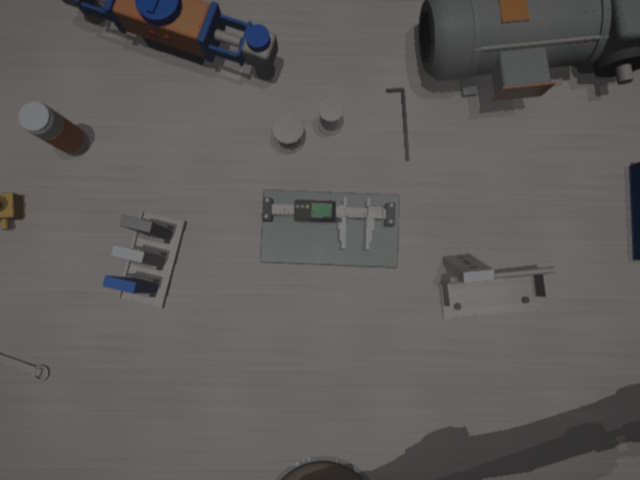

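View pics/side0.png

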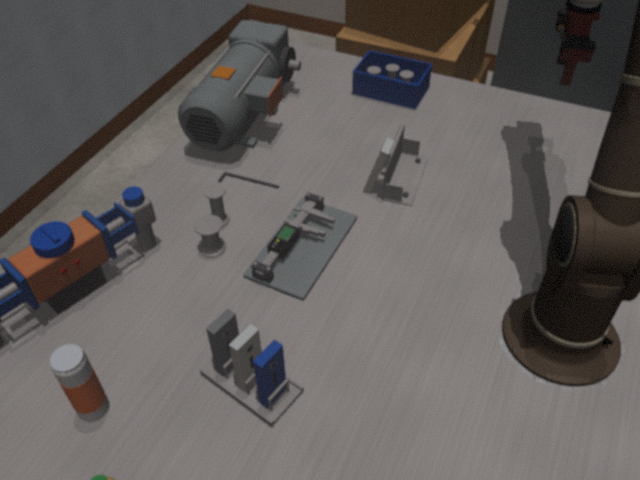

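Top view: stand at about px (330,229), housing at (315,210), rack at (148,258) with blue plate at (120,284), rail rim at about (500,272). The side view agrees. Next is an enlarged composite for exact pixels.

```bash
cat > h.py <<'E'
import numpy as np, cv2
from rig import get_state, eyes, manip
from scipy.spatial.transform import Rotation as R
def Rq(q): return R.from_quat(q,scalar_first=True)
def ray(info,uv):
    K=info['intrinsics']; uv=np.atleast_2d(np.asarray(uv,float))
    d=np.c_[(uv[:,0]-K[0,2])/K[0,0],(uv[:,1]-K[1,2])/K[1,1]]
    if info.get('fish'):
        r=np.linalg.norm(d,axis=1)[:,None]+1e-12
        v=np.c_[d/r*np.sin(r),np.cos(r)]
    else: v=np.c_[d,np.ones(len(d))]
    return Rq(info['rotation']).apply(v)
def px2w(info,uv,z):
    v=ray(info,uv); p=np.asarray(info['position']); 
    return p+v*((np.asarray(z)-p[2])/v[:,2])[:,None]
def w2px(info,P):
    K=info['intrinsics']; c=Rq(info['rotation']).inv().apply(np.atleast_2d(P)-info['position'])
    if info.get('fish'):
        r=np.hypot(c[:,0],c[:,1]); th=np.arctan2(r,c[:,2]); d=c[:,:2]/(r[:,None]+1e-12)*th[:,None]
    else: d=c[:,:2]/c[:,2:]
    return d*[K[0,0],K[1,1]]+K[:2,2]
def info(n):
    i=dict(eyes.camera_info(n)); i['fish']=(n=='wrist'); return i
def delta(grasp,zaxis,yaxis,depth=.163):
    """rows numbers to bring the grasp point to `grasp` with tool z, y axes, from current measured pose"""
    s=get_state(); T=Rq(s['tool_rot'])
    z=np.array(zaxis,float);z/=np.linalg.norm(z); y=np.array(yaxis,float); y-=z*(y@z); y/=np.linalg.norm(y)
    c=[]
    for sg in (1,-1):
        G=R.from_matrix(np.c_[np.cross(sg*y,z),sg*y,z]); c.append((T.inv()*G).as_rotvec())
    rv=min(c,key=np.linalg.norm)
    tcp=np.array(grasp)-depth*z
    return np.round(T.inv().apply(tcp-s['eef_pos'])/.2,4), np.round(np.degrees(rv)/60,4)
E
python3 - <<'E'
import cv2,numpy as np
im=cv2.imread('pics/top0.png'); g=(255*(im/255.)**.6).astype('uint8')
def c(x0,y0,w,h,k): return cv2.resize(g[y0:y0+h,x0:x0+w],None,fx=k,fy=k,interpolation=cv2.INTER_CUBIC)
o=np.zeros((590,800,3),'uint8')
a=c(255,185,150,85,3.5); b=c(430,245,130,80,3.5); r=c(100,205,95,110,2.8)
o[:a.shape[0],:a.shape[1]]=a; o[305:305+b.shape[0],:b.shape[1]]=b; o[:r.shape[0],530:530+r.shape[1]]=r
cv2.imwrite('pics/comp.png',o)
E
```

```text
(no output)
```

View pics/comp.png

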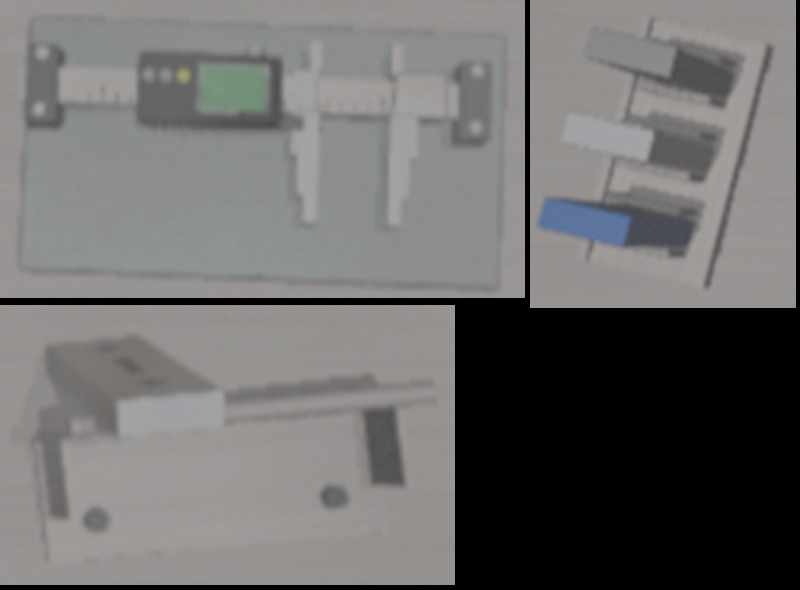

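Composite shows stand corners, housing, blue top face corners at about (545,198),(632,214),(625,246),(538,226), rim right end at (436,393).

```bash
python3 - <<'E'
from h import *
t=info('top')
A=lambda p:np.array(p)/3.5+[255,185]
B=lambda p:(np.array(p)-[0,305])/3.5+[430,245]
C=lambda p:(np.array(p)-[530,0])/2.8+[100,205]
np.set_printoptions(precision=4,suppress=True)
def box(n,P,z):
    w=px2w(t,P,np.full(len(P),z))[:,:2]; m=w.mean(0)
    print(n,w.tolist(),'mean',m,'sides',np.linalg.norm(np.roll(w,-1,0)-w,axis=1)); return w,m
w,m=box('stand',A([(33,17),(505,35),(498,289),(20,270)]),.012)
ey=(w[0]-w[1]+w[3]-w[2]); yaw=np.arctan2(-ey[0],ey[1]); print('yaw',np.degrees(yaw))
Rz=np.array([[np.cos(yaw),-np.sin(yaw)],[np.sin(yaw),np.cos(yaw)]])
print('meas place',m+Rz@[-.012,0])
h,mh=box('housing',A([(138,52),(282,58),(280,129),(138,125)]),.05)
print('housing in stand',(h-m)@Rz)
j=px2w(t,A([(318,222),(389,226),(321,160),(388,160)]),np.full(4,.042))[:,:2]; print('jaw faces in stand',(j-m)@Rz)
b,mb=box('blue',C([(545,198),(632,214),(625,246),(538,226)]),.152)
box('white',C([(570,112),(655,130),(648,162),(562,144)]),.152)
box('grey',C([(593,27),(676,45),(670,78),(586,60)]),.152)
box('rack',C([(650,17),(772,45),(708,288),(588,262)]),.012)
r=px2w(t,B([(228,406),(436,393)]),np.full(2,.087))[:,:2]; print('rim',r)
f=px2w(t,B([(50,560),(38,435),(440,525)]),np.full(3,.003))[:,:2]; print('flange',f)
mt,_=box('mplate top',B([(117,399),(222,390),(224,426),(120,435)]),.14)
E
```

```text
stand [[0.6514686229687789, 0.1265551441209616], [0.645155706092635, -0.1502883969715763], [0.4959715947108389, -0.1461543441826397], [0.5032066086800899, 0.13063945860069376]] mean [ 0.574  -0.0098] sides [0.2769 0.1492 0.2769 0.1483]
yaw -1.401791950399815
meas place [ 0.562  -0.0095]
housing [[0.6250661980477855, 0.06322198226099357], [0.6229048962845114, -0.01806810805552895], [0.5824829543455932, -0.017373606098109638], [0.583558440743841, 0.06248195267431769]] mean [0.6035 0.0226] sides [0.0813 0.0404 0.0799 0.0415]
housing in stand [[ 0.0493  0.0743]
 [ 0.0491 -0.0071]
 [ 0.0087 -0.0074]
 [ 0.0078  0.0725]]
jaw faces in stand [[-0.0422 -0.0309]
 [-0.043  -0.0711]
 [-0.007  -0.0314]
 [-0.0055 -0.0694]]
blue [[0.4680346651540431, 0.38660651436047716], [0.4587890383046639, 0.33217945152085276], [0.4388676962167492, 0.3356159454643498], [0.4505744363664683, 0.3900583903435982]] mean [0.4541 0.3611] sides [0.0552 0.0202 0.0557 0.0178]
white [[0.5220890447176801, 0.37374409839013534], [0.5115133343902328, 0.3202058970327529], [0.49137519159278475, 0.32368570508753586], [0.5019164183
[... 210 characters left out ...]
633729154], [0.5550760459426615, 0.3653437602022992]] mean [0.5603 0.3372] sides [0.0536 0.0212 0.0541 0.0213]
rack [[0.6038370014820947, 0.3722624601304651], [0.5846672587715056, 0.28329720884857224], [0.40903781056644034, 0.3224388039592564], [0.42643040216836187, 0.4085424022333265]] mean [0.506  0.3466] sides [0.091  0.1799 0.0878 0.1811]
rim [[ 0.483  -0.32  ]
 [ 0.4915 -0.4334]]
flange [[ 0.3956 -0.2432]
 [ 0.4678 -0.2368]
 [ 0.4186 -0.4716]]
mplate top [[0.48369017006297466, -0.2450046669977855], [0.48901917513730647, -0.29904826822604186], [0.47063312786713446, -0.29976374781020326], [0.4653451643283052, -0.2463277629863922]] mean [ 0.4772 -0.2725] sides [0.0543 0.0184 0.0537 0.0184]
```

```bash
python3 - <<'E'
from h import *
print(delta([.6052,.0385,.15],[0,0,-1],[.9997,-.0245,0]))
E
```

```text
(array([ 2.9776, -2.5502,  0.458 ]), array([-1.0000e-03, -7.0000e-04, -1.2342e+00]))
```

```bash
python3 -m handwheel '[[[1,-0.86,0.1],[0,0,0],-1],[[1,-0.86,0.1],[0,0,0],-1],[[1,-0.86,0.1],[0,0,0],-1],[[1,-0.86,0.1],[0,0,0],-1],[[1,-0.86,0.1],[0,0,0],-1],[[1,-0.86,0.1],[0,0,0],-1],[[1,-0.86,0.1],[0,0,0],-1]]'
python3 -m handwheel '[[[1,-0.86,0],[0,0,-0.6],-1],[[1,-0.86,0],[0,0,-0.6],-1],[[1,-0.86,0],[0,0,-0.6],-1],[[1,-0.86,0],[0,0,-0.6],-1],[[1,-0.86,0],[0,0,-0.6],-1],[[1,-0.86,0],[0,0,-0.6],-1],[[1,-0.86,0],[0,0,-0.6],-1]]'
python3 - <<'E'
from h import *
print(delta([.6052,.0385,.15],[0,0,-1],[.9997,-.0245,0]),get_state()['q'])
E
```

```text
clock: 0.73
eef_pos: [0.3105, -0.3832, 0.3843]
tool_rot: [-0.001, 0.992, 0.13, 0.0]
contact_force: [0.2, 0.5, -0.2]
gripper_width: 0.088
clock: 1.32
eef_pos: [0.4603, -0.166, 0.3849]
tool_rot: [-0.0, 0.903, 0.43, 0.001]
contact_force: [-0.6, 0.4, 0.9]
gripper_width: 0.088
(array([ 1.2496, -0.0817,  0.3632]), array([ 0.0011, -0.0025, -0.6273])) [ 0.59804738  0.2297736  -0.40682366  1.92039429  0.10374307  1.01048361
 -0.53575306]
```

```bash
python3 -m handwheel '[[[1,-0.08,0],[0,0,-0.62],-1],[[1,-0.08,0],[0,0,-0.62],-1],[[1,-0.08,0],[0,0,-0.62],-1],[[1,-0.08,0],[0,0,-0.62],-1],[[1,-0.08,0],[0,0,-0.62],-1],[[1,-0.08,0],[0,0,-0.62],-1],[[1,-0.08,0],[0,0,-0.62],-1],[[1,-0.08,0],[0,0,-0.62],-1]]'
python3 - <<'E'
from h import *
print(delta([.6052,.0385,.15],[0,0,-1],[.9997,-.0245,0]),get_state()['q'])
i=info('wrist'); f=eyes.grab_frame('wrist'); cv2.imwrite('pics/w1.png',f)
def S(a,b,z):
    return [.574+a*.9997+b*.0245,-.0098-a*.0245+b*.9997,z]
P=[S(.030,-.118,.05),S(.03,.128,.05),S(.01,.074,.05),S(.05,.074,.05),S(.05,-.008,.05),S(.01,-.008,.05),S(-.075,-.14,.012),S(-.075,.14,.012),S(-.043,-.07,.042)]
print(w2px(i,P).round(1))
for p in w2px(i,P): cv2.circle(f,tuple(int(v) for v in p),3,(0,0,255),1)
cv2.imwrite('pics/w1o.png',f)
E
```

```text
clock: 1.98
eef_pos: [0.5722, -0.0076, 0.384]
tool_rot: [-0.0, 0.722, 0.692, -0.001]
contact_force: [0.0, -0.5, 0.1]
gripper_width: 0.088
(array([0.2371, 0.156 , 0.3547]), array([-0.0014,  0.0005, -0.016 ])) [ 0.36405164  0.40155689 -0.57197323  1.72278453  0.24124607  1.08956676
 -0.32581047]
[[351.1 341.8]
 [352.7  77.2]
 [329.6 140.8]
 [377.1 140.8]
 [375.7 234.5]
 [330.5 235.1]
 [253.6 340.8]
 [236.6  74.6]
 [275.2 296. ]]
```

View pics/w1o.png

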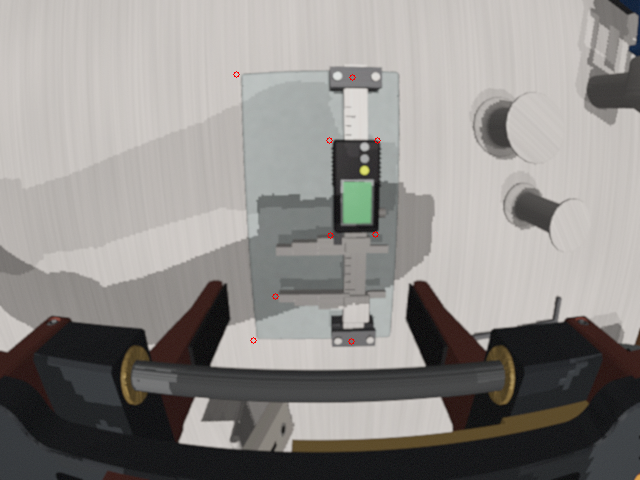

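The overlay agrees with the picture within about 3 px: housing at (332-379, 140-233), slightly further in +x by ~2 mm. I'll descend on the slider.

```bash
python3 -m handwheel '[[[0.237,0.161,0.2],[0,0,-0.016],-1],[[0.237,0.161,0.35],[0,0,-0.016],-1],[[0.237,0.161,0.5],[0,0,-0.016],-1],[[0.237,0.161,0.65],[0,0,-0.016],-1],[[0.237,0.161,0.75],[0,0,-0.016],-1],[[0.237,0.161,0.83],[0,0,-0.016],-1],[[0.237,0.161,0.87],[0,0,-0.016],-1],[[0.237,0.161,0.87],[0,0,-0.016],-1],[[0.237,0.161,0.87],[0,0,-0.016],-1]]'
python3 -m handwheel '[[[0,0,0],[0,0,0],0],[[0,0,0],[0,0,0],0.2],[[0,0,0],[0,0,0],0.4],[[0,0,0],[0,0,0],0.6],[[0,0,0],[0,0,0],0.6],[[0,0,0],[0,0,0],0.6],[[0,0,0],[0,0,0],0.6],[[0,0,0],[0,0,0],0.6],[[0,0,0],[0,0,0],0.6]]' 15
python3 - <<'E'
from h import *
print(delta([.6062,.0385,.047],[0,0,-1],[.9997,-.0245,0]),get_state()['q'])
E
```

```text
clock: 2.78
eef_pos: [0.6066, 0.0382, 0.2112]
tool_rot: [0.0, 0.716, 0.698, -0.0]
contact_force: [-0.7, 0.4, -0.6]
gripper_width: 0.0881
clock: 3.53
eef_pos: [0.607, 0.0391, 0.2107]
tool_rot: [0.0, 0.715, 0.699, 0.001]
contact_force: [3.4, -0.1, -1.9]
gripper_width: 0.0395
(array([-0.003 , -0.0039,  0.0036]), array([ 0.0012, -0.0003,  0.0014])) [ 0.20627617  0.65880854 -0.49026793  1.77773467  0.4105798   0.80669166
 -0.50826012]
```

```bash
python3 -m handwheel '[[[0.04,0,0],[0,0,0],0.6],[[0.08,0,0],[0,0,0],0.6],[[0.12,0,0],[0,0,0],0.6],[[0.16,0,0],[0,0,0],0.6],[[0.2,0,0],[0,0,0],0.6],[[0.23,0,0],[0,0,0],0.6],[[0.23,0,0],[0,0,0],0.6],[[0.23,0,0],[0,0,0],0.6]]'
python3 -m handwheel '[[[0,0,0],[0,0,0],0],[[0,0,0],[0,0,0],-0.5],[[0,0,0],[0,0,0],-1],[[0,0,0],[0,0,0],-1],[[0,0,0],[0,0,0],-1],[[0,0,-0.2],[0,0,0],-1],[[0,0,-0.4],[0,0,0],-1],[[0,0,-0.6],[0,0,0],-1],[[0,0,-0.8],[0,0,0],-1],[[0,0,-0.85],[0,0,0],-1]]'
python3 - <<'E'
from h import *
i=info('wrist'); f=eyes.grab_frame('wrist'); cv2.imwrite('pics/w2.png',f)
print(i,get_state()['q'])
print(delta([.4537,.360,.24],[0,0,-1],[.2,.98,0]))
E
```

```text
clock: 4.2
eef_pos: [0.6081, 0.0861, 0.2107]
tool_rot: [0.0, 0.715, 0.699, 0.001]
contact_force: [5.2, 1.4, -4.1]
gripper_width: 0.0397
clock: 5.03
eef_pos: [0.6085, 0.086, 0.3875]
tool_rot: [0.003, 0.715, 0.699, 0.004]
contact_force: [1.2, 1.2, 0.9]
gripper_width: 0.0878
{'intrinsics': array([[371.64829954,   0.        , 317.43512156],
       [  0.        , 371.64829954, 241.62484523],
       [  0.        ,   0.        ,   1.        ]]), 'position': array([0.6110302 , 0.16544908, 0.36725135]), 'rotation': array([ 0.14615073,  0.98918625, -0.01183627,  0.00322829]), 'fish': True} [ 0.19322508  0.4697675  -0.57507809  1.61914563  0.27821087  1.12621351
 -0.47367361]
(array([ 1.3529, -0.8043, -0.0858]), array([ 0.0078,  0.0048, -1.3295]))
```

View pics/w2.png

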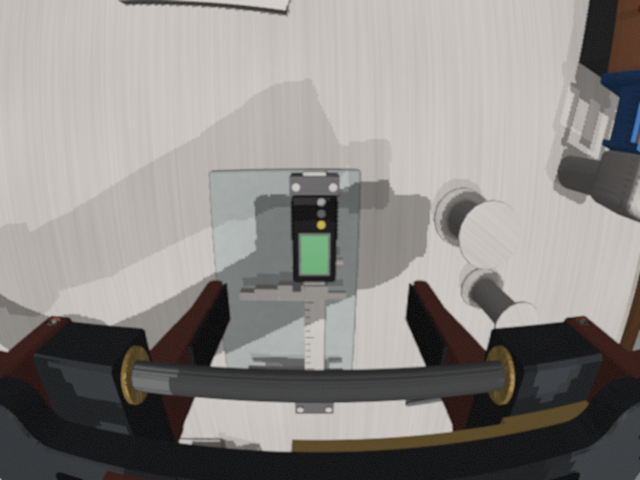

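The slider followed, to about 86 mm open (spring jaw face near row 298, fixed jaw near row 358). Next, the rack.

```bash
python3 -m handwheel '[[[0.7,-0.4,-0.08],[0,0,-0.66],-1],[[0.7,-0.4,-0.08],[0,0,-0.66],-1],[[0.7,-0.4,-0.08],[0,0,-0.66],-1],[[0.7,-0.4,-0.08],[0,0,-0.66],-1],[[0.7,-0.4,-0.08],[0,0,-0.66],-1],[[0.7,-0.4,-0.08],[0,0,-0.66],-1],[[0.7,-0.4,-0.08],[0,0,-0.66],-1]]'
python3 - <<'E'
from h import *
s='S'
i=info('wrist')
print(get_state()['q'],delta([.4537,.360,.24],[0,0,-1],[.2,.98,0]))
j={'intrinsics': i['intrinsics'], 'position': np.array([0.6110302 , 0.16544908, 0.36725135]), 'rotation': np.array([ 0.14615073,  0.98918625, -0.01183627,  0.00322829]), 'fish': True}
P=px2w(j,[(210,171),(360,170),(262,299),(285,357),(290,368),(293,281),(336,281)],np.array([.012,.012,.042,.042,.042,.05,.05]))
print(P)
E
```

```text
clock: 5.67
eef_pos: [0.5302, 0.2273, 0.3956]
tool_rot: [-0.0, 0.434, 0.901, -0.001]
contact_force: [-0.2, -0.8, -0.4]
gripper_width: 0.0877
[ 0.08679823  0.44765269 -0.77792285  1.68879239  0.3393834   1.14705567
 -0.1108454 ] (array([ 0.757 ,  0.1146, -0.0367]), array([-0.0011, -0.0008, -0.665 ]))
[[ 0.50860575  0.13298855  0.012     ]
 [ 0.65458015  0.12888243  0.012     ]
 [ 0.55678475  0.01024654  0.042     ]
 [ 0.57519852 -0.05824438  0.042     ]
 [ 0.57961504 -0.07280293  0.042     ]
 [ 0.58853531  0.03211462  0.05      ]
 [ 0.6283323   0.03107867  0.05      ]]
```

```bash
python3 -m handwheel '[[[0.757,0.115,-0.04],[0,0,-0.665],-1],[[0.757,0.115,-0.04],[0,0,-0.665],-1],[[0.757,0.115,-0.04],[0,0,-0.665],-1],[[0.757,0.115,-0.04],[0,0,-0.665],-1],[[0.757,0.115,-0.04],[0,0,-0.665],-1],[[0.757,0.115,-0.04],[0,0,-0.665],-1],[[0.757,0.115,-0.04],[0,0,-0.665],-1],[[0.757,0.115,-0.04],[0,0,-0.665],-1]]'
python3 - <<'E'
from h import *
i=info('wrist'); f=eyes.grab_frame('wrist')
c=np.array([.4537,.360]); y=np.array([.2,.98]); x=np.array([.98,-.2])
P=[[*(c+a*.01*x+b*.028*y),.152] for a,b in((1,1),(1,-1),(-1,-1),(-1,1))]
p=w2px(i,P); print(p.round(1))
for q in p: cv2.circle(f,tuple(int(round(v)) for v in q),3,(0,0,255),1)
cv2.imwrite('pics/w3.png',f)
import json; print(i['position'],i['rotation'])
print(get_state()['q'],delta([.4537,.360,.132],[0,0,-1],[.2,.98,0]))
E
```

```text
clock: 6.33
eef_pos: [0.4554, 0.3593, 0.4038]
tool_rot: [-0.001, 0.105, 0.994, -0.0]
contact_force: [-0.3, -0.5, 0.9]
gripper_width: 0.0877
[[360.8 265.8]
 [276.9 266.6]
 [275.6 237.8]
 [361.6 237.1]]
[0.37790463 0.375695   0.38342037] [0.11456758 0.76920865 0.62190225 0.09181459]
[-0.06751109  0.50459294 -0.95592159  1.66433606  0.43645208  1.20409831
  0.2337312 ] (array([0.009 , 0.0023, 0.5447]), array([-0.0008, -0.0007, -0.0097]))
```

View pics/w3.png

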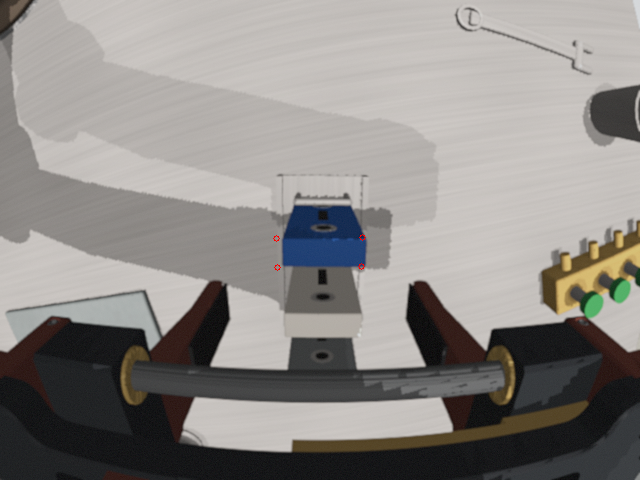

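Blue top face spans (283-365, 238-267): depth matches, about 3.5 mm further in +y than estimated. I'll correct, descend and grip.

```bash
python3 -m handwheel '[[[0.009,0.018,0.1],[0,0,-0.01],-1],[[0.009,0.018,0.2],[0,0,-0.01],-1],[[0.009,0.018,0.3],[0,0,-0.01],-1],[[0.009,0.018,0.4],[0,0,-0.01],-1],[[0.009,0.018,0.48],[0,0,-0.01],-1],[[0.009,0.018,0.545],[0,0,-0.01],-1],[[0.009,0.018,0.545],[0,0,-0.01],-1],[[0.009,0.018,0.545],[0,0,-0.01],-1]]'
python3 -m handwheel '[[[0,0,0],[0,0,0],-0.6],[[0,0,0],[0,0,0],-0.4],[[0,0,0],[0,0,0],-0.2],[[0,0,0],[0,0,0],0],[[0,0,0],[0,0,0],0.1],[[0,0,0],[0,0,0],0.2],[[0,0,0],[0,0,0],0.2],[[0,0,0],[0,0,0],0.2],[[0,0,0],[0,0,0],0.2],[[0,0,0],[0,0,0],0.2]]' 20
python3 - <<'E'
from h import *
s=get_state();T=Rq(s['tool_rot']);print(s['eef_pos'],s['eef_pos']+T.apply([0,0,.163]),T.as_matrix()[:,1])
E
```

```text
clock: 7.05
eef_pos: [0.4541, 0.3635, 0.2954]
tool_rot: [-0.0, 0.098, 0.995, -0.0]
contact_force: [0.8, 0.3, 0.3]
gripper_width: 0.0879
clock: 7.88
eef_pos: [0.4541, 0.3639, 0.296]
tool_rot: [0.0, 0.098, 0.995, 0.0]
contact_force: [-0.7, -1.1, 6.4]
gripper_width: 0.0563
[0.45406407 0.36390171 0.29604014] [0.45415853 0.36392052 0.13304017] [1.94342271e-01 9.80933755e-01 2.25829294e-04]
```

```bash
python3 -m handwheel '[[[0,0,-0.1],[0,0,0],0.2],[[0,0,-0.2],[0,0,0],0.2],[[0,0,-0.35],[0,0,0],0.2],[[0,0,-0.5],[0,0,0],0.2],[[0,0,-0.65],[0,0,0],0.2],[[0,0,-0.8],[0,0,0],0.2],[[0,0,-0.8],[0,0,0],0.2]]'
python3 - <<'E'
from h import *
print(get_state()['gripper_width'],delta([.5628,-.0457,.200],[0,0,-1],[.022,1,0]))
E
```

```text
clock: 8.47
eef_pos: [0.4539, 0.3651, 0.461]
tool_rot: [0.002, 0.097, 0.995, 0.003]
contact_force: [-0.1, 0.9, -1.9]
gripper_width: 0.0563
0.056308433332343436 (array([-0.9308, -1.9122,  0.4829]), array([ 0.0051,  0.0045, -0.1654]))
```

```bash
python3 -m handwheel '[[[-0.2,-0.2,0],[0,0,0],0.2],[[-0.25,-0.4,0],[0,0,-0.05],0.2],[[-0.3,-0.6,0],[0,0,-0.1],0.2],[[-0.4,-0.8,0],[0,0,-0.16],0.2],[[-0.47,-0.96,0],[0,0,-0.16],0.2],[[-0.47,-0.96,0],[0,0,-0.16],0.2],[[-0.47,-0.96,0],[0,0,-0.16],0.2]]'
python3 - <<'E'
from h import *
print(get_state()['gripper_width'],delta([.5628,-.0457,.200],[0,0,-1],[.022,1,0]))
E
```

```text
clock: 9.05
eef_pos: [0.5102, 0.1527, 0.4542]
tool_rot: [-0.001, 0.018, 1.0, -0.001]
contact_force: [0.4, 0.3, -1.4]
gripper_width: 0.0563
0.05628914659237769 (array([-0.299 , -0.9811,  0.4575]), array([-0.002 , -0.0015, -0.0129]))
```

```bash
python3 -m handwheel '[[[-0.05,-0.2,0.1],[0,0,0],0.2],[[-0.1,-0.4,0.2],[0,0,0],0.2],[[-0.2,-0.6,0.3],[0,0,-0.01],0.2],[[-0.3,-0.8,0.4],[0,0,-0.013],0.2],[[-0.3,-0.93,0.45],[0,0,-0.013],0.2],[[-0.3,-0.98,0.457],[0,0,-0.013],0.2],[[-0.3,-0.98,0.457],[0,0,-0.013],0.2],[[-0.3,-0.98,0.457],[0,0,-0.013],0.2],[[-0.3,-0.98,0.457],[0,0,-0.013],0.2]]'
python3 - <<'E'
from h import *
i=info('wrist'); f=eyes.grab_frame('wrist'); s=get_state();T=Rq(s['tool_rot'])
O=np.array([.5757,-.009])
S=lambda a,b,z:[O[0]+a+b*.022,O[1]-a*.022+b,z]
P=[S(.01,-.0703,.042),S(-.043,-.0703,.042),S(-.043,.016,.042),S(-.075,-.14,.012),S(-.075,.14,.012)]
P+=[s['eef_pos']+T.apply([.01,b*.028,.163+.121]) for b in(1,-1)]
p=w2px(i,P); print(p.round(1),i['position'],i['rotation'],s['gripper_width'],s['q'])
o=cv2.resize(f,None,fx=1.25,fy=1.25)
for q in p: cv2.circle(o,tuple(int(round(v*1.25)) for v in q),3,(0,0,255),1)
cv2.imwrite('pics/w4.png',o)
print(delta([.5628,-.0457,.200],[0,0,-1],[.022,1,0]))
E
```

```text
clock: 9.8
eef_pos: [0.5633, -0.038, 0.3644]
tool_rot: [0.0, 0.006, 1.0, 0.001]
contact_force: [-0.2, 0.0, -1.0]
gripper_width: 0.056
[[269.4 251.2]
 [268.  190.1]
 [372.5 191.2]
 [197.2 151.5]
 [494.6 158.4]
 [356.3 227.6]
 [280.1 227.6]] [ 0.48405176 -0.03732794  0.3439541 ] [0.10445843 0.7034802  0.6952712  0.10393268] 0.05616087709860945 [ 0.67480022  0.51932096 -0.95079232  1.74843953  0.46498882  1.11710384
  1.13601598]
(array([ 0.0021, -0.0399,  0.0085]), array([0.0011, 0.0007, 0.0105]))
```

View pics/w4.png

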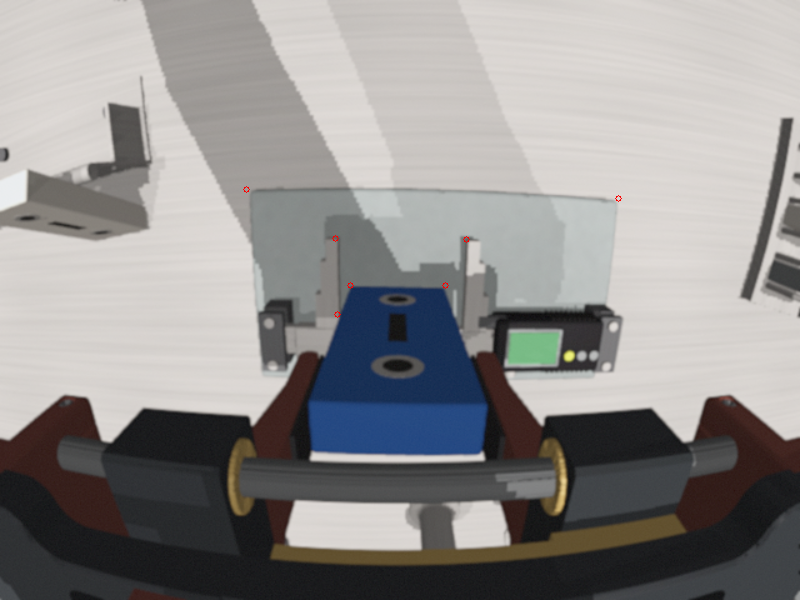

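Wrist view: jaw faces at (340,240) and (465,240), plate bottom edge at (347-448, 287), so it fits between the jaws. The fixed face comes out ~3 mm further +y than from the top camera; I'll aim for y≈-0.0435.

```bash
python3 -m handwheel '[[[0,-0.028,0],[0,0,0.01],0.2],[[0,-0.028,0],[0,0,0.01],0.2],[[0,-0.028,0.07],[0,0,0.01],0.2],[[0,-0.028,0.14],[0,0,0.01],0.2],[[0,-0.028,0.2],[0,0,0.01],0.2],[[0,-0.028,0.26],[0,0,0.01],0.2],[[0,-0.028,0.28],[0,0,0.01],0.2],[[0,-0.028,0.28],[0,0,0.01],0.2],[[0,-0.028,0.28],[0,0,0.01],0.2]]'
python3 - <<'E'
from h import *
print(delta([.5628,-.0435,.133],[0,0,-1],[.022,1,0]),get_state()['gripper_width'])
i=info('wrist'); f=eyes.grab_frame('wrist'); cv2.imwrite('pics/w5.png',cv2.resize(f[120:300,180:460],None,fx=2.5,fy=2.5))
E
```

```text
clock: 10.6
eef_pos: [0.5633, -0.0458, 0.3079]
tool_rot: [-0.0, 0.012, 1.0, 0.0]
contact_force: [0.1, -0.1, -1.8]
gripper_width: 0.0563
(array([0.003 , 0.0112, 0.0596]), array([ 0.0005, -0.0006, -0.0023])) 0.05625617267610126
```

View pics/w5.png

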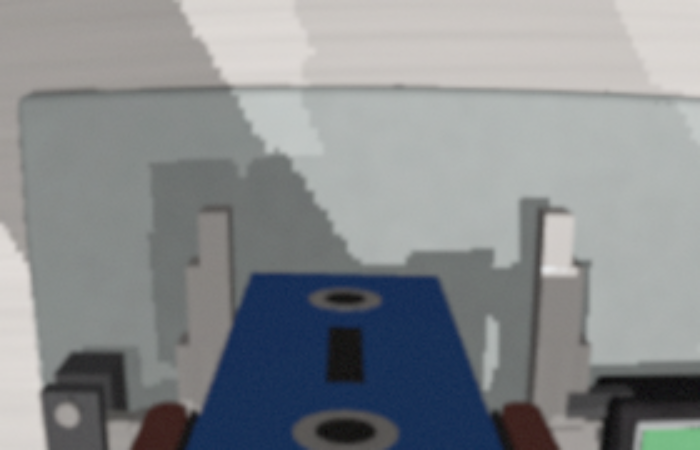

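Close view: the plate's lower edge (251-438, 275) lies between the jaw faces at 231 and 541, leaving a gap of ~3 mm to the fixed jaw. I'll shift 2 mm and lower gently.

```bash
python3 -m handwheel '[[[0.003,0.01,0],[0,0,0],0.2],[[0.003,0.01,0.02],[0,0,0],0.2],[[0.003,0.01,0.035],[0,0,0],0.2],[[0.003,0.01,0.048],[0,0,0],0.2],[[0.003,0.01,0.052],[0,0,0],0.2],[[0.003,0.01,0.052],[0,0,0],0.2],[[0.003,0.01,0.052],[0,0,0],0.2]]'
```

```text
clock: 11.23
eef_pos: [0.5628, -0.044, 0.2978]
tool_rot: [-0.0, 0.012, 1.0, 0.0]
contact_force: [0.6, -0.6, -3.0]
gripper_width: 0.0561
```

```bash
python3 -m handwheel '[[[0,0,0.004],[0,0,0],0.2],[[0,0,0.007],[0,0,0],0.2],[[0,0,0.007],[0,0,0],0.2],[[0,0,0.007],[0,0,0],0.2]]'; python3 -m handwheel '[[[0,0,0.003],[0,0,0],0.2],[[0,0,0.003],[0,0,0],0.2],[[0,0,0.003],[0,0,0],0.2]]'
```

```text
clock: 11.57
eef_pos: [0.5627, -0.044, 0.2965]
tool_rot: [0.0, 0.012, 1.0, -0.0]
contact_force: [-0.6, -0.1, -2.5]
gripper_width: 0.0561
clock: 11.82
eef_pos: [0.5628, -0.0439, 0.2961]
tool_rot: [0.0, 0.012, 1.0, -0.0]
contact_force: [-0.7, -0.3, 1.3]
gripper_width: 0.0562
```

```bash
python3 -m handwheel '[[[0,0,0],[0,0,0],0.1],[[0,0,0],[0,0,0],-0.1],[[0,0,0],[0,0,0],-0.4],[[0,0,0],[0,0,0],-0.8],[[0,0,0],[0,0,0],-1],[[0,0,0],[0,0,0],-1],[[0,0,0],[0,0,0],-1],[[0,0,-0.1],[0,0,0],-1],[[0,0,-0.25],[0,0,0],-1],[[0,0,-0.4],[0,0,0],-1],[[0,0,-0.5],[0,0,0],-1],[[0,0,-0.5],[0,0,0],-1]]'
python3 - <<'E'
from h import *
print(delta([.608,.086,.22],[0,0,-1],[1,-.022,0]),get_state()['q'])
i=info('wrist'); f=eyes.grab_frame('wrist'); cv2.imwrite('pics/w6.png',f)
E
```

```text
clock: 12.82
eef_pos: [0.5637, -0.0432, 0.4001]
tool_rot: [0.003, 0.012, 1.0, -0.0]
contact_force: [0.7, -0.4, 0.3]
gripper_width: 0.0873
(array([-0.2049,  0.6513,  0.0867]), array([0.0044, 0.0049, 1.4975])) [ 0.70056354  0.48293115 -0.96963847  1.70696908  0.42994948  1.17493288
  1.16233708]
```

View pics/w6.png

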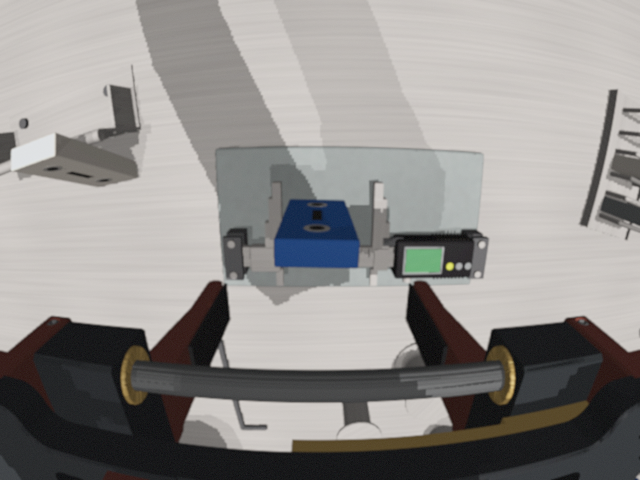

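The plate stands upright and free between the jaws. Back to the slider.

```bash
python3 -m handwheel '[[[-0.2,0.65,0],[0,0,0.75],-1],[[-0.2,0.65,0],[0,0,0.75],-1],[[-0.2,0.65,0],[0,0,0.75],-1],[[-0.2,0.65,0],[0,0,0.75],-1],[[-0.2,0.65,0],[0,0,0.75],-1],[[-0.2,0.65,0],[0,0,0.75],-1],[[-0.2,0.65,0],[0,0,0.75],-1],[[-0.2,0.65,0],[0,0,0.75],-1]]'
python3 -m handwheel '[[[0,0,0],[0,0,0.74],-1],[[0,0,0],[0,0,0.74],-1],[[0,0,0],[0,0,0.74],-1],[[0,0,0],[0,0,0.74],-1],[[0,0,0],[0,0,0.74],-1],[[0,0,0],[0,0,0.74],-1],[[0,0,0],[0,0,0.74],-1],[[0,0,0],[0,0,0.74],-1]]'
python3 - <<'E'
from h import *
print(delta([.608,.086,.047],[0,0,-1],[1,-.022,0]),get_state()['q'])
E
```

```text
clock: 13.53
eef_pos: [0.6057, 0.0852, 0.3944]
tool_rot: [-0.001, 0.395, 0.919, -0.001]
contact_force: [0.1, -0.0, -0.4]
gripper_width: 0.0881
clock: 14.2
eef_pos: [0.6058, 0.0849, 0.3951]
tool_rot: [-0.0, 0.711, 0.703, -0.001]
contact_force: [-1.4, 0.3, 0.3]
gripper_width: 0.0878
(array([0.006 , 0.0118, 0.9257]), array([-0.0009,  0.0006,  0.0101])) [ 0.20565171  0.46378334 -0.59134389  1.61130407  0.27670678  1.15240185
 -0.46177632]
```

```bash
python3 -m handwheel '[[[0.006,0.012,0.2],[0,0,0.01],-1],[[0.006,0.012,0.4],[0,0,0.01],-1],[[0.006,0.012,0.6],[0,0,0.01],-1],[[0.006,0.012,0.75],[0,0,0.01],-1],[[0.006,0.012,0.85],[0,0,0.01],-1],[[0.006,0.012,0.91],[0,0,0.01],-1],[[0.006,0.012,0.925],[0,0,0.01],-1],[[0.006,0.012,0.925],[0,0,0.01],-1],[[0.006,0.012,0.925],[0,0,0.01],-1]]'
python3 -m handwheel '[[[0,0,0],[0,0,0],0],[[0,0,0],[0,0,0],0.2],[[0,0,0],[0,0,0],0.4],[[0,0,0],[0,0,0],0.6],[[0,0,0],[0,0,0],0.6],[[0,0,0],[0,0,0],0.6],[[0,0,0],[0,0,0],0.6],[[0,0,0],[0,0,0],0.6],[[0,0,0],[0,0,0],0.6]]' 15
python3 -m handwheel '[[[-0.03,0,0],[0,0,0],0.6],[[-0.06,0,0],[0,0,0],0.6],[[-0.09,0,0],[0,0,0],0.6],[[-0.1,0,0],[0,0,0],0.6],[[-0.1,0,0],[0,0,0],0.6],[[-0.1,0,0],[0,0,0],0.6]]'
python3 - <<'E'
from h import *
cv2.imwrite('pics/t1.png',eyes.grab_frame('top')); 
E
```

```text
clock: 14.95
eef_pos: [0.6089, 0.0864, 0.212]
tool_rot: [0.0, 0.715, 0.699, 0.001]
contact_force: [0.1, 0.4, -0.1]
gripper_width: 0.088
clock: 15.7
eef_pos: [0.6084, 0.0862, 0.2108]
tool_rot: [0.0, 0.716, 0.698, 0.0]
contact_force: [0.0, 0.0, 1.6]
gripper_width: 0.04
clock: 16.2
eef_pos: [0.6079, 0.0649, 0.2108]
tool_rot: [0.0, 0.716, 0.698, -0.001]
contact_force: [0.0, -1.7, 0.5]
gripper_width: 0.0401
```

```bash
for k in 1 2; do python3 -m handwheel '[[[-0.005,0,0],[0,0,0],0.6],[[-0.01,0,0],[0,0,0],0.6],[[-0.01,0,0],[0,0,0],0.6]]' | egrep 'eef|contact'; done; python3 -m handwheel '[[[-0.005,0,0],[0,0,0],0.6],[[-0.01,0,0],[0,0,0],0.6],[[-0.01,0,0],[0,0,0],0.6]]' | egrep 'eef|contact'; python3 -m handwheel '[[[-0.005,0,0],[0,0,0],0.6],[[-0.005,0,0],[0,0,0],0.6],[[-0.005,0,0],[0,0,0],0.6]]' | egrep 'eef|contact'
python3 - <<'E'
from h import *
i=info('wrist');print(i['position'],i['rotation'])
f=eyes.grab_frame('wrist'); g=(255*(f/255.)**.7).astype('uint8'); cv2.imwrite('pics/w7.png',cv2.resize(g[200:400,200:440],None,fx=3,fy=3))
E
```

```text
eef_pos: [0.6079, 0.0645, 0.2109]
contact_force: [1.7, 1.0, 0.0]
eef_pos: [0.6078, 0.0625, 0.2109]
contact_force: [1.7, 2.0, -1.6]
eef_pos: [0.6077, 0.0603, 0.2109]
contact_force: [1.0, 2.9, -1.4]
eef_pos: [0.6077, 0.0593, 0.2109]
contact_force: [2.2, 4.8, -1.6]
[0.61027224 0.13875986 0.19047015] [ 0.1468088   0.98908856 -0.01223912 -0.00109156]
```

```bash
for k in 1 2 3; do python3 -m handwheel '[[[-0.005,0,0],[0,0,0],0.6],[[-0.005,0,0],[0,0,0],0.6],[[-0.005,0,0],[0,0,0],0.6]]' | egrep 'eef|contact'; done
```

```text
eef_pos: [0.6077, 0.0581, 0.2108]
contact_force: [2.3, 4.5, -1.3]
eef_pos: [0.6077, 0.057, 0.2109]
contact_force: [1.6, 4.6, -1.0]
eef_pos: [0.6076, 0.056, 0.2108]
contact_force: [2.0, 2.8, -0.8]
```

```bash
python3 - <<'E'
from h import *
f=eyes.grab_frame('side'); g=(255*(f/255.)**.6).astype('uint8')
w=eyes.grab_frame('wrist')
o=np.zeros((600,800,3),'uint8')
o[:600,:480]=cv2.resize(g[180:300,250:346],(480,600),interpolation=cv2.INTER_CUBIC)
o[:240,480:]=cv2.resize(w,(320,240))
cv2.imwrite('pics/s8.png',o)
E
```

```text
(no output)
```

View pics/s8.png

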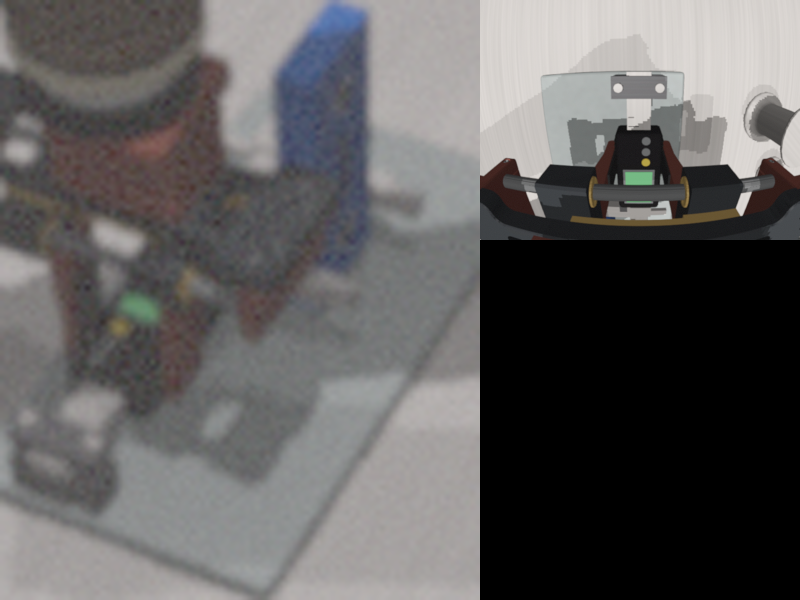

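The side view shows the plate upright, no finer detail. I'll track the plate's motion numerically from the top camera (blue centroid).

```bash
cat >> h.py <<'E'
def blue(n,f,box=None):
    b=f.astype(float); m=((b[...,0]>b[...,2]*1.6)&(b[...,0]>40))
    M=np.zeros_like(m); x0,y0,x1,y1=box; M[y0:y1,x0:x1]=1; m&=M
    ys,xs=np.nonzero(m); return [round(float(v),2) for v in (len(xs),xs.mean(),ys.mean(),xs.min(),xs.max())]
E
cat > tr.py <<'E'
from h import *
T=np.mean([eyes.grab_frame('top').astype(float) for _ in range(2)],0)
print(blue('top',T,(300,180,440,300)))
E
python3 -c "
from h import *
print('t1',blue('top',cv2.imread('pics/t1.png'),(300,180,440,300)))"
python3 tr.py
python3 -m handwheel '[[[-0.005,0,0],[0,0,0],0.6],[[-0.005,0,0],[0,0,0],0.6],[[-0.005,0,0],[0,0,0],0.6]]' | egrep 'clock|eef|contact'; python3 tr.py
python3 -m handwheel '[[[-0.005,0,0],[0,0,0],0.6],[[-0.005,0,0],[0,0,0],0.6],[[-0.005,0,0],[0,0,0],0.6]]' | egrep 'clock|eef|contact'; python3 tr.py
```

```text
clock: 18.5
eef_pos: [0.6076, 0.0552, 0.2109]
contact_force: [2.3, 3.8, -1.3]
clock: 18.85
eef_pos: [0.6076, 0.0542, 0.2108]
contact_force: [2.5, 3.5, -1.8]h.py:37: RuntimeWarning: Mean of empty slice.
  ys,xs=np.nonzero(m); return [round(float(v),2) for v in (len(xs),xs.mean(),ys.mean(),xs.min(),xs.max())]
  ret = ret.dtype.type(ret / rcount)
Traceback (most recent call last):
  File "h.py", line 37, in blue
    ys,xs=np.nonzero(m); return [round(float(v),2) for v in (len(xs),xs.mean(),ys.mean(),xs.min(),xs.max())]
                                                                                         ~~~~~~^^
ValueError: zero-size array to reduction operation minimum which has no identity
h.py:37: RuntimeWarning: Mean of empty slice.
  ys,xs=np.nonzero(m); return [round(float(v),2) for v in (len(xs),xs.mean(),ys.mean(),xs.min(),xs.max())]
  ret = ret.dtype.type(ret / rcount)
Traceback (most recent call last):
  File "tr.py", line 3, in <module>
    print(blue('top',T,(300,180,440,300)))
          ~~~~^^^^^^^^^^^^^^^^^^^^^^^^^^^
  File "h.py", line 37, in blue
    ys,xs=np.nonzero(
[... 898 characters left out ...]
tion minimum which has no identity
h.py:37: RuntimeWarning: Mean of empty slice.
  ys,xs=np.nonzero(m); return [round(float(v),2) for v in (len(xs),xs.mean(),ys.mean(),xs.min(),xs.max())]
  ret = ret.dtype.type(ret / rcount)
Traceback (most recent call last):
  File "tr.py", line 3, in <module>
    print(blue('top',T,(300,180,440,300)))
          ~~~~^^^^^^^^^^^^^^^^^^^^^^^^^^^
  File "h.py", line 37, in blue
    ys,xs=np.nonzero(m); return [round(float(v),2) for v in (len(xs),xs.mean(),ys.mean(),xs.min(),xs.max())]
                                                                                         ~~~~~~^^
ValueError: zero-size array to reduction operation minimum which has no identity
```

```bash
cat > tr.py <<'E'
from h import *
T=np.mean([eyes.grab_frame('side').astype(float) for _ in range(3)],0)
print(blue('side',T,(300,170,330,240)), get_state()['contact_force'].round(1))
E
sed -i 's/b\[...,0\]>40/b[...,0]>30/' h.py
python3 tr.py
python3 -m handwheel '[[[-0.006,0,0],[0,0,0],0.6],[[-0.006,0,0],[0,0,0],0.6],[[-0.006,0,0],[0,0,0],0.6]]' | egrep 'clock|eef|contact'; python3 tr.py
```

```text
[302.0, 313.19, 196.8, 306.0, 322.0] [ 2.7  4.1 -0.5]
clock: 19.35
eef_pos: [0.6076, 0.0532, 0.2109]
contact_force: [2.0, 3.9, -1.6]
[307.0, 313.29, 197.22, 306.0, 322.0] [ 2.4  4.6 -2.8]
```

```bash
python3 - <<'E'
from h import *
i=info('side')
for y in (-.044,-.047,-.050): print(y,w2px(i,[[.5628,y,.152],[.5628,y,.012]]).round(2).tolist())
def prof(c): # c: crop 120x96 gamma'd ; blue-red difference vs. local
    d=c[...,0].astype(float)-c[...,2]; m=d>35
    m[:, :52]=0; m[60:]=0
    ys,xs=np.nonzero(m); return len(xs),xs.mean().round(2),ys.mean().round(2), [int(np.nonzero(m[:,x])[0].min()) if m[:,x].any() else -1 for x in range(54,76)]
c=cv2.resize(cv2.imread('pics/s8.png')[:600,:480],(96,120),interpolation=cv2.INTER_AREA)
print(prof(c))
F=[eyes.grab_frame('side') for _ in range(4)]
cv2.imwrite('pics/s9.png',F[0])
for f in F[:2]: print(prof((255*(f/255.)**.6).astype('uint8')[180:300,250:346]))
print(get_state()['contact_force'])
E
```

```text
-0.044 [[313.68, 188.94], [314.74, 234.39]]
-0.047 [[314.28, 188.1], [315.29, 233.55]]
-0.05 [[314.87, 187.26], [315.85, 232.71]]
(168, np.float64(63.61), np.float64(10.29), [-1, -1, 14, 13, 11, 10, 9, 7, 5, 3, 2, 1, 0, 0, 1, 1, 1, 2, 2, -1, -1, -1])
(164, np.float64(63.64), np.float64(10.05), [-1, -1, 15, 13, 11, 10, 9, 6, 5, 3, 2, 1, 0, 0, 0, 1, 1, 1, 2, -1, -1, -1])
(160, np.float64(63.92), np.float64(9.66), [-1, -1, 14, 13, 12, 10, 9, 7, 5, 3, 2, 1, 0, 0, 0, 1, 1, 1, 2, -1, -1, -1])
[ 2.81242365  5.51716381 -2.10119875]
```

```bash
cat > fr.py <<'E'
from h import *
v=[]
for _ in range(6): eyes.grab_frame('side'); v.append(get_state()['contact_force'])
print(np.mean(v,0).round(2),np.std(v,0).round(2),get_state()['eef_pos'].round(4),get_state()['clock'])
E
python3 fr.py
python3 -m handwheel '[[[-0.004,0,0],[0,0,0],0.6],[[-0.006,0,0],[0,0,0],0.6],[[-0.006,0,0],[0,0,0],0.6]]' | egrep 'eef'; python3 fr.py
```

```text
[ 2.75  4.49 -1.74] [0.38 0.58 0.53] [0.6076 0.0532 0.2109] 20.0
eef_pos: [0.6075, 0.0524, 0.2109]
[ 2.75  5.79 -1.87] [0.33 0.46 0.55] [0.6075 0.0524 0.2109] 20.55
```

Force grows 1.3 N for ~1 mm, so the spring is being compressed against the plate (about 2–3 N net). Hold for over a second, then open.

```bash
python3 -m handwheel '[[[0,0,0],[0,0,0],0.6],[[0,0,0],[0,0,0],0.6],[[0,0,0],[0,0,0],0.6],[[0,0,0],[0,0,0],0.6],[[0,0,0],[0,0,0],0.6],[[0,0,0],[0,0,0],0.6],[[0,0,0],[0,0,0],0.6],[[0,0,0],[0,0,0],0.6],[[0,0,0],[0,0,0],0.6],[[0,0,0],[0,0,0],0.6],[[0,0,0],[0,0,0],0.6],[[0,0,0],[0,0,0],0.6]]'; python3 fr.py
python3 -m handwheel '[[[0.01,0,0],[0,0,0],0.6],[[0.03,0,0],[0,0,0],0.6],[[0.06,0,0],[0,0,0],0.6],[[0.09,0,0],[0,0,0],0.6],[[0.12,0,0],[0,0,0],0.6],[[0.15,0,0],[0,0,0],0.6],[[0.17,0,0],[0,0,0],0.6],[[0.17,0,0],[0,0,0],0.6],[[0.17,0,0],[0,0,0],0.6]]'
python3 -m handwheel '[[[0,0,0],[0,0,0],0],[[0,0,0],[0,0,0],-0.5],[[0,0,0],[0,0,0],-1],[[0,0,0],[0,0,0],-1],[[0,0,0],[0,0,0],-1],[[0,0,-0.2],[0,0,0],-1],[[0,0,-0.4],[0,0,0],-1],[[0,0,-0.6],[0,0,0],-1],[[0,0,-0.8],[0,0,0],-1],[[0,0,-0.92],[0,0,0],-1],[[0,0,-0.92],[0,0,0],-1]]'
python3 - <<'E'
from h import *
print(delta([.5628,-.048,.225],[0,0,-1],[.022,1,0]),get_state()['q'])
E
```

```text
clock: 21.55
eef_pos: [0.6075, 0.0524, 0.2109]
tool_rot: [-0.0, 0.716, 0.698, 0.0]
contact_force: [2.5, 5.9, -2.1]
gripper_width: 0.0401
[ 2.99  5.84 -2.31] [0.29 0.53 0.73] [0.6075 0.0524 0.2109] 21.85
clock: 22.6
eef_pos: [0.6084, 0.0872, 0.2109]
tool_rot: [-0.0, 0.715, 0.699, 0.001]
contact_force: [2.5, 2.4, -2.0]
gripper_width: 0.0399
clock: 23.52
eef_pos: [0.6093, 0.0865, 0.4012]
tool_rot: [0.003, 0.716, 0.698, 0.004]
contact_force: [0.3, 0.4, -1.0]
gripper_width: 0.0878
(array([-0.6784, -0.2161,  0.0632]), array([ 0.0057, -0.008 ,  1.4972])) [ 0.20439655  0.46199411 -0.59333667  1.59914342  0.27778221  1.15616431
 -0.47567835]
```

```bash
python3 -m handwheel '[[[-0.68,-0.22,0],[0,0,-0.75],-1],[[-0.68,-0.22,0],[0,0,-0.75],-1],[[-0.68,-0.22,0],[0,0,-0.75],-1],[[-0.68,-0.22,0],[0,0,-0.75],-1],[[-0.68,-0.22,0],[0,0,-0.75],-1],[[-0.68,-0.22,0],[0,0,-0.75],-1],[[-0.68,-0.22,0],[0,0,-0.75],-1],[[-0.68,-0.22,0],[0,0,-0.75],-1]]'
python3 -m handwheel '[[[0,0,0],[0,0,-0.75],-1],[[0,0,0],[0,0,-0.75],-1],[[0,0,0],[0,0,-0.75],-1],[[0,0,0],[0,0,-0.75],-1],[[0,0,0],[0,0,-0.75],-1],[[0,0,0],[0,0,-0.75],-1],[[0,0,0],[0,0,-0.75],-1],[[0,0,0],[0,0,-0.75],-1]]'
python3 - <<'E'
from h import *
print(delta([.5628,-.048,.133],[0,0,-1],[.022,1,0]),get_state()['q'])
i=info('wrist'); f=eyes.grab_frame('wrist'); o=f.copy()
P=[[.5628+a*.01+b*.028*.022,-.048+b*.028,.152] for a,b in((1,1),(1,-1),(-1,-1),(-1,1))]
for q in w2px(i,P): cv2.circle(o,tuple(int(round(v)) for v in q),2,(0,0,255),1)
cv2.imwrite('pics/w9.png',cv2.resize(o[130:330,180:500],None,fx=2.4,fy=2.4))
E
```

```text
clock: 24.18
eef_pos: [0.5606, -0.0496, 0.3941]
tool_rot: [-0.001, 0.394, 0.919, -0.0]
contact_force: [-0.2, 0.9, 0.6]
gripper_width: 0.0882
clock: 24.85
eef_pos: [0.5609, -0.0491, 0.3942]
tool_rot: [-0.001, 0.012, 1.0, 0.0]
contact_force: [0.7, -0.6, -0.7]
gripper_width: 0.0881
(array([-0.0101,  0.0058,  0.4909]), array([ 0.0004, -0.001 , -0.0028])) [ 0.68572783  0.47131455 -0.92640056  1.7182347   0.40656923  1.15934655
  1.19055428]
```

View pics/w9.png

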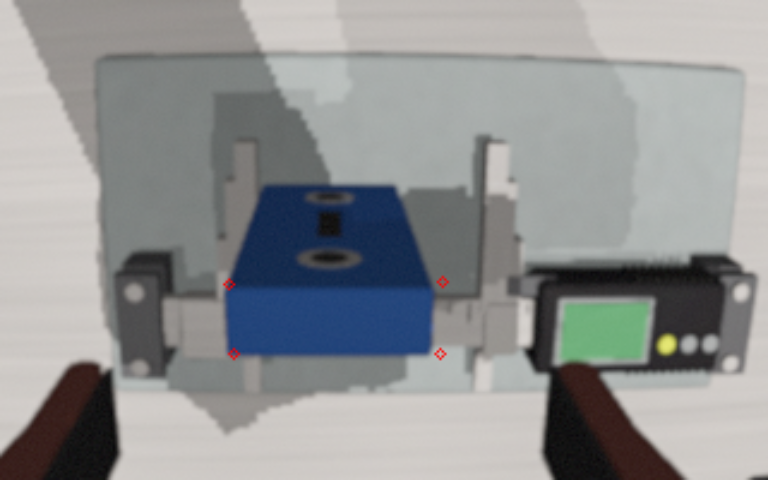

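The plate stands against the fixed jaw (it was moved over and clamped), jaws now well open; plate ~2 mm more to -y. I'll grasp it.

```bash
python3 -m handwheel '[[[-0.01,-0.005,0.1],[0,0,0],-1],[[-0.01,-0.005,0.2],[0,0,0],-1],[[-0.01,-0.005,0.3],[0,0,0],-1],[[-0.01,-0.005,0.4],[0,0,0],-1],[[-0.01,-0.005,0.46],[0,0,0],-1],[[-0.01,-0.005,0.49],[0,0,0],-1],[[-0.01,-0.005,0.49],[0,0,0],-1],[[-0.01,-0.005,0.49],[0,0,0],-1]]'
python3 -m handwheel '[[[0,0,0],[0,0,0],-0.6],[[0,0,0],[0,0,0],-0.4],[[0,0,0],[0,0,0],-0.2],[[0,0,0],[0,0,0],0],[[0,0,0],[0,0,0],0.1],[[0,0,0],[0,0,0],0.2],[[0,0,0],[0,0,0],0.2],[[0,0,0],[0,0,0],0.2],[[0,0,0],[0,0,0],0.2],[[0,0,0],[0,0,0],0.2]]' 20
```

```text
clock: 25.57
eef_pos: [0.5632, -0.0499, 0.2973]
tool_rot: [0.0, 0.013, 1.0, 0.0]
contact_force: [0.0, -0.4, 0.3]
gripper_width: 0.0879
clock: 26.4
eef_pos: [0.5631, -0.05, 0.2971]
tool_rot: [0.0, 0.012, 1.0, 0.0]
contact_force: [0.1, 0.6, 4.5]
gripper_width: 0.056
```

```bash
python3 -m handwheel '[[[0,0,-0.1],[0,0,0],0.2],[[0,0,-0.2],[0,0,0],0.2],[[0,0,-0.35],[0,0,0],0.2],[[0,0,-0.5],[0,0,0],0.2],[[0,0,-0.65],[0,0,0],0.2],[[0,0,-0.8],[0,0,0],0.2],[[0,0,-0.8],[0,0,0],0.2]]'
cat > lean.py <<'E'
from h import *
import sys
dx,z,tilt=map(float,sys.argv[1:4]); dy=float(sys.argv[4]) if len(sys.argv)>4 else 0
O=np.array([.4840,-.3325,0]); yaw=np.radians(5); e=np.array([np.cos(yaw),np.sin(yaw),0]); u=np.array([-np.sin(yaw),np.cos(yaw),0]); t=np.radians(tilt)
zt=np.sin(t)*e-np.cos(t)*np.array([0,0,1])
b=O+(.04+dx)*e+(-.045+dy)*u+[0,0,z]
s=get_state();T=Rq(s['tool_rot'])
print(delta(b,zt,u,.285),'now bottom in rail frame',np.round([(s['eef_pos']+T.apply([0,0,.285])-O)@v for v in (e,u,[0,0,1])],4),s['gripper_width'],s['q'].round(2))
E
python3 lean.py .02 .165 0
```

```text
clock: 26.98
eef_pos: [0.5638, -0.0494, 0.4621]
tool_rot: [0.003, 0.012, 1.0, -0.0]
contact_force: [0.7, -0.8, -1.3]
gripper_width: 0.0564
(array([ 0.0409, -1.6148,  0.0611]), array([-0.001 ,  0.0066, -0.1071])) now bottom in rail frame [0.1061 0.2746 0.1771] 0.05643721286124419 [ 0.71  0.42 -0.96  1.62  0.35  1.28  1.24]
```

```bash
python3 -m handwheel '[[[0,-0.2,0],[0,0,0],0.2],[[0,-0.4,0],[0,0,0],0.2],[[0,-0.6,0],[0,0,-0.04],0.2],[[0,-0.8,0],[0,0,-0.08],0.2],[[0,-0.95,0],[0,0,-0.1],0.2],[[0,-0.95,0],[0,0,-0.1],0.2],[[0,-0.95,0],[0,0,-0.1],0.2]]'; python3 lean.py .02 .165 0; python3 lean.py .03 .10 16
```

```text
clock: 27.57
eef_pos: [0.5575, -0.2429, 0.455]
tool_rot: [-0.001, -0.038, 0.999, 0.001]
contact_force: [0.1, 0.8, -1.3]
gripper_width: 0.0558
(array([ 0.0975, -0.6406,  0.0243]), array([ 0.0011, -0.0022, -0.0115])) now bottom in rail frame [0.0804 0.0832 0.17  ] 0.05578924702785287 [ 0.96  0.5  -0.92  1.53  0.4   1.32  1.64]
(array([ 0.4394, -0.6452,  0.4053]), array([-0.0005, -0.2688, -0.0116])) now bottom in rail frame [0.0804 0.0832 0.17  ] 0.05578924702785287 [ 0.96  0.5  -0.92  1.53  0.4   1.32  1.64]
```

```bash
python3 -m handwheel '[[[0,-0.2,0],[0,0,0],0.2],[[0,-0.4,0],[0,0,0],0.2],[[0,-0.58,0],[0,0,-0.01],0.2],[[0,-0.645,0],[0,0,-0.01],0.2],[[0.1,-0.645,0.1],[0,-0.07,-0.01],0.2],[[0.2,-0.645,0.18],[0,-0.13,-0.01],0.2],[[0.3,-0.645,0.26],[0,-0.2,-0.01],0.2],[[0.4,-0.645,0.35],[0,-0.26,-0.01],0.2],[[0.44,-0.645,0.405],[0,-0.268,-0.01],0.2],[[0.44,-0.645,0.405],[0,-0.268,-0.01],0.2],[[0.44,-0.645,0.405],[0,-0.268,-0.01],0.2]]'; python3 lean.py .02 .02 16
python3 - <<'E'
from h import *
i=info('wrist'); f=eyes.grab_frame('wrist'); o=f.copy()
O=np.array([.4840,-.3325,0]); yaw=np.radians(5); e=np.array([np.cos(yaw),np.sin(yaw),0]); u=np.array([-np.sin(yaw),np.cos(yaw),0]);k=np.array([0,0,1])
P=[O+.1*u+.09*k,O-.1*u+.09*k,O+.09*k,O+.04*e-.045*u]+[O+.0014*e+(.06+b)*u+.137*k for b in(-.028,.028)]
for q in w2px(i,P): cv2.circle(o,tuple(int(round(v)) for v in q),2,(0,0,255),1)
cv2.imwrite('pics/w10.png',o)
E
```

```text
clock: 28.48
eef_pos: [0.4808, -0.3748, 0.3756]
tool_rot: [0.139, -0.045, 0.989, 0.006]
contact_force: [0.4, 0.7, -1.5]
gripper_width: 0.0561
(array([ 0.1689, -0.0151,  0.3762]), array([0.0006, 0.0001, 0.0032])) now bottom in rail frame [ 0.0717 -0.0417  0.1017] 0.05608042191145488 [ 1.34  0.55 -0.98  1.72  0.39  0.88  1.93]
```

View pics/w10.png

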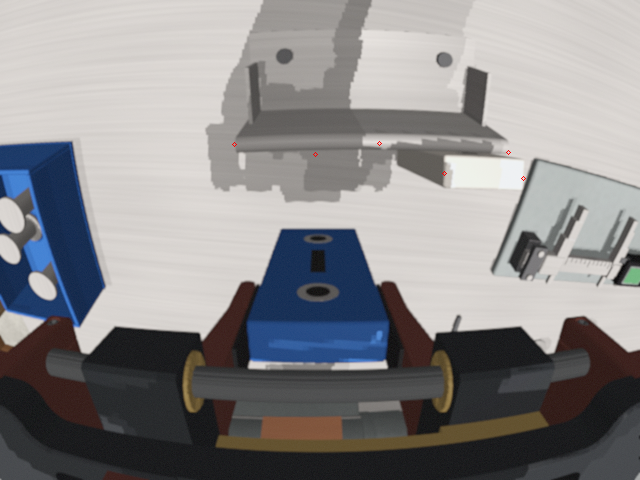

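```bash
python3 - <<'E'
from h import *
i=info('wrist'); f=eyes.grab_frame('wrist')
P=px2w(i,[(236,145),(505,143),(380,144)],np.full(3,.088)); print(P.round(4)); d=P[1]-P[0]; print(np.degrees(np.arctan2(-d[0],d[1])),np.linalg.norm(d))
P=px2w(i,[(284,56),(444,60)],np.full(2,.004)); print(P.round(4)); d=P[1]-P[0]; print('screws yaw',np.degrees(np.arctan2(-d[0],d[1])))
g=cv2.resize(f[100:200,225:545],None,fx=2.5,fy=2.5); cv2.imwrite('pics/w11.png',g)
t=info('top'); B=lambda p:(np.array(p)-[0,305])/3.5+[430,245]
d=np.diff(px2w(t,B([(334,496),(96,520)]),np.full(2,.004)),axis=0)[0]; print('top screws yaw',np.degrees(np.arctan2(-d[0],d[1])))
E
```

```text
[[ 0.4963 -0.4316  0.088 ]
 [ 0.4712 -0.2362  0.088 ]
 [ 0.4868 -0.3314  0.088 ]]
7.321091315538253 0.1970072868221359
[[ 0.4393 -0.4085  0.004 ]
 [ 0.4242 -0.2684  0.004 ]]
screws yaw 6.173611622545597
top screws yaw 6.391767275935497
```

View pics/w11.png

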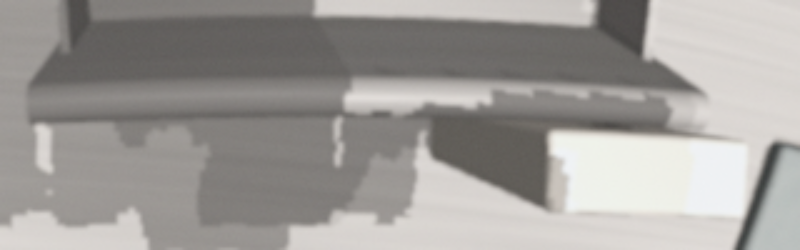

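The rim runs level across both pictures and my overlay slopes slightly: rail yaw is ~6.3° by rim, screws and top view. I'll update and lower, 12 mm clear of the rim contact position.

```bash
sed -i 's/O=np.array(\[.4840,-.3325,0\]); yaw=np.radians(5)/O=np.array([.4840,-.3338,0]); yaw=np.radians(6.3)/' lean.py; python3 lean.py .010 .015 16
```

```text
(array([ 0.2301, -0.0245,  0.3917]), array([-0.0064,  0.0026, -0.0158])) now bottom in rail frame [ 0.0732 -0.0423  0.1033] 0.05582203176889839 [ 1.33  0.55 -0.98  1.71  0.39  0.88  1.93]
```

```bash
python3 -m handwheel '[[[0.04,-0.024,0.08],[0,0,-0.016],0.2],[[0.08,-0.024,0.16],[0,0,-0.016],0.2],[[0.12,-0.024,0.24],[0,0,-0.016],0.2],[[0.17,-0.024,0.3],[0,0,-0.016],0.2],[[0.21,-0.024,0.36],[0,0,-0.016],0.2],[[0.23,-0.024,0.39],[0,0,-0.016],0.2],[[0.23,-0.024,0.39],[0,0,-0.016],0.2],[[0.23,-0.024,0.39],[0,0,-0.016],0.2]]'; python3 lean.py .008 .005 16; python3 fr.py
```

```text
clock: 29.25
eef_pos: [0.46, -0.3822, 0.2889]
tool_rot: [0.14, -0.054, 0.989, 0.004]
contact_force: [0.1, 0.8, -2.3]
gripper_width: 0.0559
(array([0.0207, 0.0025, 0.046 ]), array([-0.0065,  0.0022, -0.0005])) now bottom in rail frame [ 0.05   -0.0474  0.0152] 0.055879158541279964 [ 1.32  0.62 -0.91  1.83  0.48  0.72  1.92]
[ 0.12 -0.1  -1.48] [0.5  0.44 0.34] [ 0.4592 -0.3827  0.2889] 29.55
```

```bash
python3 -m handwheel '[[[0.01,0.002,0.02],[-0.006,0.002,0],0.2],[[0.02,0.002,0.04],[-0.006,0.002,0],0.2],[[0.02,0.002,0.046],[-0.006,0.002,0],0.2],[[0.02,0.002,0.046],[-0.006,0.002,0],0.2]]'; python3 lean.py .007 .003 16; python3 fr.py
```

```text
clock: 29.88
eef_pos: [0.4572, -0.3824, 0.2775]
tool_rot: [0.138, -0.053, 0.989, 0.008]
contact_force: [-0.1, -0.2, -1.9]
gripper_width: 0.0562
(array([-0.0014,  0.002 ,  0.0032]), array([ 0.0002, -0.0014, -0.0021])) now bottom in rail frame [ 0.0462 -0.0453  0.0034] 0.05620870674500249 [ 1.32  0.64 -0.9   1.84  0.49  0.7   1.91]
[ 0.21  0.05 -1.68] [0.43 0.52 0.43] [ 0.4576 -0.3824  0.2784] 30.1833
```

```bash
python3 -m handwheel '[[[0.01,0,-0.003],[0,0,0],0.2],[[0.019,0,-0.0055],[0,0,0],0.2],[[0.019,0,-0.0055],[0,0,0],0.2]]'|egrep 'eef|contact'; for k in 1 2 3; do python3 -m handwheel '[[[0.005,0,-0.0014],[0,0,0],0.2],[[0.005,0,-0.0014],[0,0,0],0.2],[[0.005,0,-0.0014],[0,0,0],0.2]]'|egrep 'eef|contact'; done; python3 lean.py 0 .003 16
```

```text
eef_pos: [0.4531, -0.383, 0.2782]
contact_force: [-0.1, 0.1, -1.9]
eef_pos: [0.4524, -0.383, 0.2782]
contact_force: [-0.6, 0.3, -0.9]
eef_pos: [0.4514, -0.3831, 0.2782]
contact_force: [-0.8, 0.3, -1.4]
eef_pos: [0.4504, -0.3832, 0.2782]
contact_force: [0.2, 0.6, -2.0]
(array([0.0003, 0.0021, 0.0063]), array([-0.0005, -0.0008, -0.0017])) now bottom in rail frame [ 0.0395 -0.0456  0.0042] 0.056030507439484484 [ 1.34  0.63 -0.91  1.85  0.48  0.7   1.92]
```

```bash
for k in 1 2 3; do python3 -m handwheel '[[[0.005,0,-0.0014],[0,0,0],0.2],[[0.005,0,-0.0014],[0,0,0],0.2],[[0.005,0,-0.0014],[0,0,0],0.2]]'|egrep 'eef|contact'; done; python3 lean.py 0 .003 16
```

```text
eef_pos: [0.4495, -0.3833, 0.2782]
contact_force: [1.0, 0.5, -3.0]
eef_pos: [0.449, -0.3832, 0.2785]
contact_force: [4.0, -0.2, -3.1]
eef_pos: [0.4485, -0.3832, 0.2788]
contact_force: [7.2, 0.5, -3.0]
(array([-0.0078,  0.0013,  0.0119]), array([-0.001 ,  0.0023, -0.0008])) now bottom in rail frame [ 0.0385 -0.0456  0.005 ] 0.05573460057737226 [ 1.34  0.63 -0.91  1.85  0.48  0.69  1.93]
```

```bash
python3 -m handwheel '[[[-0.005,0,0],[0,0,0],0.2],[[-0.005,0,0.005],[0,0,0],0.2],[[-0.005,0,0.008],[0,0,0],0.2],[[-0.005,0,0.008],[0,0,0],0.2]]'|egrep 'eef|contact'; for k in 1 2; do python3 -m handwheel '[[[0,0,0.003],[0,0,0],0.2],[[0,0,0.003],[0,0,0],0.2],[[0,0,0.003],[0,0,0],0.2]]'|egrep 'eef|contact'; done; python3 lean.py 0 .003 16
```

```text
eef_pos: [0.4493, -0.3834, 0.2774]
contact_force: [5.1, 0.9, 0.9]
eef_pos: [0.4494, -0.3834, 0.2768]
contact_force: [6.0, 1.0, 2.9]
eef_pos: [0.4496, -0.3834, 0.2765]
contact_force: [3.6, 1.4, 6.9]
(array([-0.006 ,  0.0026, -0.0006]), array([-0.0014,  0.0005, -0.0014])) now bottom in rail frame [ 0.039  -0.0459  0.0026] 0.05602918988384395 [ 1.34  0.63 -0.9   1.85  0.49  0.69  1.92]
```

Plate touches both rim and table. Release and back out along the plate's axis.

```bash
python3 -m handwheel '[[[0,0,0],[0,0,0],0.18],[[0,0,0],[0,0,0],0.1],[[0,0,0],[0,0,0],0],[[0,0,0],[0,0,0],-0.2],[[0,0,0],[0,0,0],-0.4],[[0,0,0],[0,0,0],-0.7],[[0,0,0],[0,0,0],-1],[[0,0,0],[0,0,0],-1],[[0,0,0],[0,0,0],-1],[[0,0,0],[0,0,0],-1]]'; python3 -m handwheel '[[[0,0,-0.05],[0,0,0],-1],[[0,0,-0.15],[0,0,0],-1],[[0,0,-0.3],[0,0,0],-1],[[0,0,-0.45],[0,0,0],-1],[[0,0,-0.6],[0,0,0],-1],[[0,0,-0.6],[0,0,0],-1]]'
python3 - <<'E'
from h import *
i=info('wrist'); f=eyes.grab_frame('wrist'); s=eyes.grab_frame('side'); t=eyes.grab_frame('top')
o=np.zeros((600,800,3),'uint8'); g=lambda a:(255*(a/255.)**.6).astype('uint8')
o[:330,:480]=cv2.resize(f,(480,360))[:330]
o[:270,480:]=cv2.resize(g(s)[110:230,340:482],(320,270),interpolation=cv2.INTER_CUBIC)
o[330:,:400]=cv2.resize(g(t)[225:345,420:598],(400,270),interpolation=cv2.INTER_CUBIC)
cv2.imwrite('pics/fin.png',o); print(get_state()['eef_pos'],get_state()['clock'])
E
```

```text
clock: 33.6
eef_pos: [0.4488, -0.3834, 0.2755]
tool_rot: [0.138, -0.053, 0.989, 0.008]
contact_force: [-0.3, -0.2, 0.1]
gripper_width: 0.0872
clock: 34.1
eef_pos: [0.4166, -0.3875, 0.3968]
tool_rot: [0.141, -0.053, 0.989, 0.005]
contact_force: [1.0, -0.5, -0.6]
gripper_width: 0.0878
[ 0.41585622 -0.38701102  0.39141518] 34.25
```

View pics/fin.png

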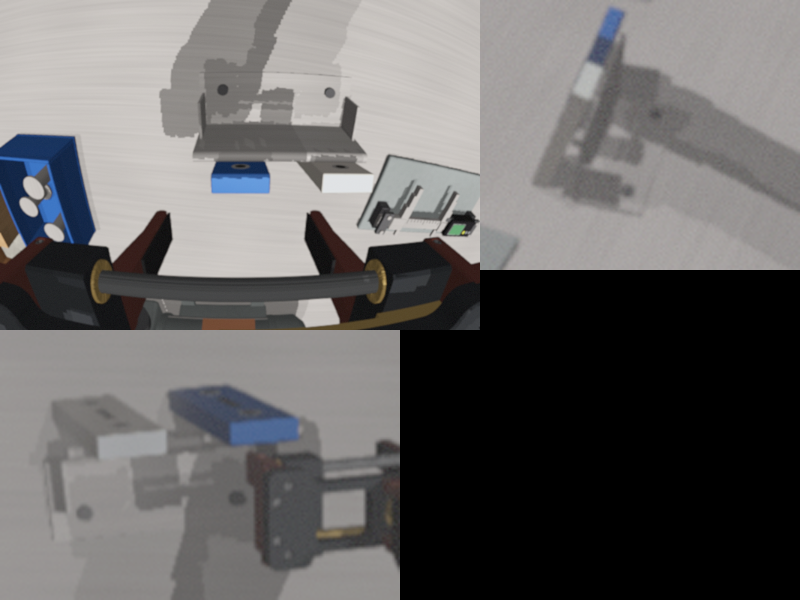

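The blue plate leans on the rim's free half, parallel to the white one in all three views. The hand is clear of it, so I'll hand in.

```bash
python3 -c "
from rig import manip,get_state
print(manip.job_done(),get_state()['clock'])"
```

```text
the job is handed in; nothing more can be done
the job is handed in; nothing more can be done
```

I measured the blue plate in the caliper, leaned it against the free half of the rail, and handed the job in at about 34 s of the 69 s allowed. No verdict was reported.

- **Measuring:** I opened the caliper to about 85 mm, stood the plate on the stand and let go of it. I then closed the sprung jaw until the force along the slider rose 1.3 N in about 1 mm, and held it there for about 1.9 s. Allowing for slider friction, the jaw pressed with roughly 3 N. I opened it again to about 86 mm, and the plate was then standing against the fixed jaw.
- **Leaning:** I set the plate down at a 16° tilt until I felt both the rim (about 4 N) and the table, then released it and backed out. In the last wrist, top and side views it leans parallel to the measured plate on the rim's far side, and the hand is clear of it. The final tilt comes from the tool pose and those views; I did not measure it separately.

**Checks that disagreed or failed:**
- The top camera put the plate and the fixed jaw about 3 mm off from the wrist camera. I trusted the wrist camera, which matched the grasps.
- The first estimate of the rail's angle was about 1.3° too small, and I corrected it to 6.3° before placing.
- Single force readings while closing were noisy, so I averaged them before deciding the plate was clamped.
- Tracking the plate with the top camera failed because it found no blue pixels.
- I viewed 14 pictures, past the budget of 10.

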